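Fit the tang-drive arbor into the leaning spindle of a bearing tester

ROBOT

A 6-joint arm with a two-finger parallel gripper is mounted at the origin on the work surface. World frame = base frame: x ahead of the robot, y to its left, z up, the work surface at z = 0. Lengths are in m, angles in degrees, forces in N, time in s.
With the tool pointing down it reaches from about 0.35 to 0.775 m from the base axis. Payload 7.3 kg.
Tool frame: the origin (TCP) lies at the centre of the arm's flange, where the gripper is bolted on; the fingertips stand 178 mm ahead of it and the grasp point (between the pads) lies 159 mm ahead of it (arm.tcp_to_grasp is the distance from the TCP to the grasp point, in m); z points along the fingers, y is the line along which they close (so a half turn about z gives the same grasp; the last joint's range is limited). The gripper opens to 92 mm and grips with 3 to 60 N. Pads are 19 mm wide; open, the fingers measure 130 mm over their backs; the gripper's body (75 mm by 190 mm) begins 47 mm behind the grasp point.
Start: joints at [56.093, 19.595, 87.324, -0, 73.075, -8.365], TCP at [0.226, 0.474, 0.405] pointing down, gripper open.
Joint ranges: [-145.02, 145.02], [-44.19, 115.74], [2.07, 154.8], [-57.11, 237.11], [16.16, 152.29], [-177.93, 177.93]. Speed limits (degrees/s): [147.25, 147.25, 180, 180, 180, 180].

INTERFACE

Orientations are given as a 3x3 rotation matrix whose columns are the frame's x, y, z axes.
In Python, from bench import arm gives the robot as it stands.
- The arm moves only by the shell command python3 -m jog 'ROWS'. ROWS is JSON, a list of rows, each a list of 7 numbers: the closure, from -1 (fully open) to 1 (shut), then the shift along the tool's x, y, z in units of 50 mm (1.0 is 50 mm), then the turn, a rotation vector about the tool's x, y, z in units of 5 degrees (1.0 is 5 degrees). In form: [[gripper, dx, dy, dz, wx, wy, wz], ...]. A call has 1 to 10 rows; each row is the pose to reach, as a shift and turn from the pose commanded when the call began, along the tool's axes at that moment; what a row does not reach only later rows make up. A row lasts 1/8 s, in which the tool goes at most 62.5 mm and 10.7 degrees, less where a joint would pass 70% of its speed; a pose out of reach is approached as far as the arm can. A call with a gripper value outside its range is refused whole. The fingers move at their own pace and stop on an object; the grip force is fixed at half the most. Time passes only in rows, so rows that repeat a pose let the fingers close. It gives the time, the measured TCP pose, the force, the opening and the grip force at its end, in the units of the state.
- arm.sense(): the state, without advancing time (a new reading comes with each control period).
- arm.snapshot(name): name is "scene" or "top"; returns the picture (384x512x3 uint8, blue, green, red); there is no depth.
- arm.calibration(name): a dict with "fovy" (degrees; the focal length in pixels is half the picture's height over the tangent of half this angle, whatever the lens; pixels are square), "cx", "cy" (the principal point, pixels), "cam_to_world" (4x4, takes a point from camera to world coordinates). Camera axes: x right, y down, z forward; pixel columns grow to the right and rows downward; lengths in m; the calibration is good to about 2 mm. A picture is of the moment at which its call begins. calibration takes no time and is no camera call.
- arm.close_job(): hands the job in; it is judged then, once.
The state is a dict: "time_s": time; "joints": joint angles; "dq": joint speeds; "tau": joint torques, N m; "tcp_pos": TCP position; "ee_rot": TCP orientation; "contact_force": force on the tool from outside, world axes, zero at the start; "ft_torque": the same for the moment, N m; "width": finger opening in m; "grasp_force": force on a finger pad.
Only numpy, scipy, OpenCV 4.12 (cv2) and the standard library are available. Lean on these libraries where they do the work, as an engineer would, in place of code of your own. Each camera call takes 0.05 s, during which the arm holds its last target. There are 200 camera calls.

TASK

Pull the bench cabinet's drawer open by its handle, take out the arbor (the steel piece with the tapered shank and the two flats on its grip) and set it, taper first, into the bore of the leaning spindle head; turn it gently by feel until its tang drops into the hidden driver slot and the collar sits fully home on the spindle's face, then let go of it. Do not force it or push the head out of its lean, leave the round-headed gauge standing in its holder, and leave the other things on the bench alone.

Things in the scene. Friction and masses are not known exactly. Their poses are not given: they have to be found in the camera images.
- cab: small cream sheet-steel bench cabinet, 240 deep (x) x 240 wide (y) x 158 high, with one pale blue fronted drawer that fills its front; origin at the centre of its underside, front face 120 before the origin, looking to its own -x. Fixed; it stands at varying places and yaws.
- handle (a point): middle of the drawer's straight steel bar handle: the bar is 110 long along the cabinet's y, about 10 thick, 35 before the drawer's front, 125 above the bench (33 below the cabinet's top); free space behind the bar about 29. Axes as the cabinet's; moves with the drawer.
- drawer (a joint): how far the drawer is pulled out along the cabinet's -x: 0 shut, 0.160 m stop; 2 to 3 N of friction. Inside is a grey holder plate, its top 76 above the bench, with two 37 mm holes side by side, 50 either side of the middle, 70 behind the drawer's front face; the drawer's front stands 140 above the bench, its sides 60.
- arbor: plain steel arbor, 114 long, 0.3-0.6 kg, standing tang down in either hole. Origin at the tang's lower end, z up its axis. From the origin: 0-14 flat tang, 22 wide (x), 12 thick (y); 14-54 taper, 26 to 32 diameter; 54-62 round collar, 46 diameter, resting on the holder plate; 62-102 grip with two flats, 26 across them (y, parallel to the tang's broad faces), 34 along x; 102-114 nose, 20 diameter.
- collar (a point): centre of the underside of the arbor's collar, 54 above the arbor's origin; axes as the arbor's.
- gauge: plain steel plug gauge in the other hole: straight 33 mm shank, 46 mm collar, and a round dark 34 mm knob, no flats; origin on its axis 54 below the collar's underside, top 98 above the origin. A bystander: it rides with the drawer and stays standing in its hole.
- stand: black yoke stand of the spindle head: base plate 170 (x) x 130 (y) x 18, two cheeks to 145 high at y = +-46 mm. Origin at the centre of its underside; the head leans towards its own -x, about a pivot 120 above the origin along the stand's y. Fixed; varying place and yaw.
- head (a joint): lean of the spindle head from vertical towards the stand's -x, in rad (0.4 to 0.7 at the start); held by a stiff clamp (about 8 N m) and must stay as it is.
- mouth (a point): centre of the bore's mouth in the upper face of the cream spindle head, 85 from the pivot along the bore; z points out of the bore along its axis, y is the stand's y. The face is a ring 61 outside, 33.5 inside diameter. The bore tapers from 33.5 to 26 diameter over 60 (about 0.75 mm of room all round the seated arbor).
- driver_top (a point): on the bore's axis, 41 below the mouth: top of the 15 deep driver, with one slot 15 wide right across the bore for the tang. The slot's direction is not given and hidden deep in the bore: anywhere up to 57 degrees either way from the mouth's x axis, braked there. Axes as the mouth's. With the tang across the slot the collar stops 13 above the face; when the tang drops in, it meets the face.
- bearing: ball bearing lying flat on the bench, 72 diameter, 20 high; origin at the centre of its underside. Leave alone.
- bottle: white oil bottle, 52 diameter, 130 high, standing; origin at the centre of its underside. Leave alone.
- wrench: flat steel spanner 180 long, lying on the bench; origin at its middle. Leave alone.

How it is judged (in metres and radians):
On the way, in this order (a step that is already met when the one before it is completed fails the run):
1. the drawer has been pulled open by more than 100 mm (value of joint drawer above 0.1 m), for 0.1 s.
2. the arbor has been lifted out of its holder (height (world z) of collar above 0.13 m), for 0.1 s.
At the end, for the whole second after the job is handed in: the arbor sits fully home in the leaning spindle's bore and at rest: its collar within 3 mm of the spindle's face and 6 mm of the mouth's centre, in line with the bore within 0.06 rad; the head's mouth within 15 mm of where it was; the gauge still standing in its drawer hole (z of collar in the frame of mouth below 0.003 m and distance between collar and mouth below 0.006 m and angle between the z axis of collar and the z axis of mouth, either way round below 0.06 rad and linear speed of arbor below 0.02 m/s and distance of mouth from where it was at the start of the episode below 0.015 m and angle between gauge's own z axis and vertical below 0.35 rad and height (world z) of gauge below 0.05 m); the robot touches nothing.
It fails at once if the spindle head is pushed out of its lean (its mouth moves more than 15 mm) (distance of mouth from where it was at the start of the episode above 0.015 m).
It fails at once if the arbor is forced against the head with more than 100 N (contact force between arbor and stand above 100 N).
It fails at once if the gauge is lifted out or knocked over (angle between gauge's own z axis and vertical above 0.35 rad or height (world z) of gauge above 0.05 m).
It fails at once if the bearing, bottle or wrench is pushed more than 40 mm (distance of any of bearing, bottle, wrench from where it was at the start of the episode above 0.04 m).
It also fails if it takes over 72 s, if anything falls off the work surface, if the arm or the gripper's body presses on something with over 40 N, if the wrist force passes 120 N, or if a joint passes its speed limit or range.

## Working session

There is one attempt and no reset: what is moved stays moved. The work goes in short steps, Python scripts to look and compute and a shell command to move; the robot and the scene stay as the last step left them, time stands still between calls to the robot, and variables do not carry over. Pictures are saved under pics/ and viewed, at most 10 in all, crops included, and the job is handed in when it is done.

```bash
ls; mkdir -p pics; python3 - <<'E'
from bench import arm
import cv2,numpy as np
for n in("scene","top"):
    im=arm.snapshot(n); cv2.imwrite(f"pics/{n}0.png",im)
    c=arm.calibration(n); print(n,c["fovy"],c["cx"],c["cy"],np.round(c["cam_to_world"],4).tolist())
s=arm.sense(); print(s)
E
```

```text
pics
scene 56.31289416348682 262.7815760904478 190.81345975260572 [[0.6322, 0.6665, -0.3951, 1.0738], [0.7747, -0.5337, 0.3392, -0.2917], [0.0152, -0.5205, -0.8537, 1.2029], [0.0, 0.0, 0.0, 1.0]]
top 52.93907608244256 260.56358888395374 189.54910467268 [[0.0286, -0.9852, 0.1693, 0.3815], [-0.9996, -0.0297, -0.0041, 0.1374], [0.009, -0.1691, -0.9856, 1.2155], [0.0, 0.0, 0.0, 1.0]]
{'time_s': 0.1, 'joints': array([ 5.60933934e+01,  1.96313775e+01,  8.73690479e+01, -2.62912557e-03,
        7.30765559e+01, -8.36430016e+00]), 'dq': array([-0.01218514, -0.09326227, -0.17022263, -0.03682607,  0.09222922,
       -0.0082867 ]), 'tau': array([ 1.54776197e-03, -4.32006419e+01, -2.44693744e+01,  7.19139352e-02,
        5.26839180e-02, -6.85971054e-05]), 'tcp_pos': array([0.22628122, 0.47360373, 0.40414048]), 'ee_rot': array([[-9.02272872e-01,  4.31164882e-01, -7.13066993e-04],
       [ 4.31165445e-01,  9.02272165e-01, -1.13958719e-03],
       [ 1.52030521e-04, -1.33566846e-03, -9.99999096e-01]]), 'contact_force': array([ 0.90079597,  0.82124001, -0.32023821]), 'ft_torque': array([-0.05829335,  0.02556332,  0.01338452]), 'grasp_force': 0.0, 'width': 0.09156062498648271}
```

View pics/scene0.png

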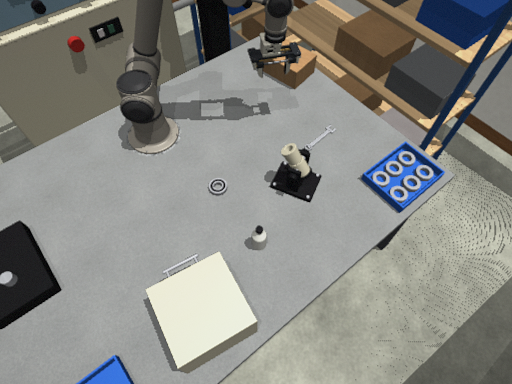

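View pics/top0.png

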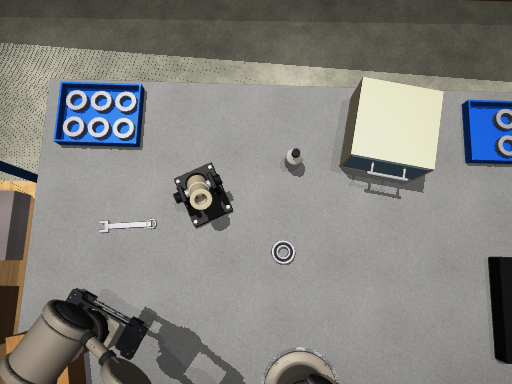

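The overview shows the cabinet at top (395,125) with its handle at (388,172), the spindle stand at (203,195), the bearing at (283,252), the bottle at (294,157) and the wrench at (128,226). In the scene view the cabinet is at (200,310) and the stand at (297,175).

```bash
cat > h.py <<'E'
import numpy as np,cv2
from bench import arm
def cam(n):
    c=arm.calibration(n); f=192/np.tan(np.radians(c["fovy"])/2); return f,c["cx"],c["cy"],np.array(c["cam_to_world"])
def ray(n,p):
    f,cx,cy,T=cam(n); d=T[:3,:3]@np.array([(p[0]-cx)/f,(p[1]-cy)/f,1]); return T[:3,3],d/np.linalg.norm(d)
def onz(n,p,z):
    o,d=ray(n,p); return o+d*(z-o[2])/d[2]
def tri(ps,pt):
    (o1,d1),(o2,d2)=ray("scene",ps),ray("top",pt)
    s=np.linalg.lstsq(np.c_[d1,-d2],o2-o1,rcond=None)[0]
    a,b=o1+s[0]*d1,o2+s[1]*d2; return (a+b)/2,np.linalg.norm(a-b)
def proj(n,P):
    f,cx,cy,T=cam(n); q=T[:3,:3].T@(np.array(P)-T[:3,3]); return np.array([f*q[0]/q[2]+cx,f*q[1]/q[2]+cy])
E
python3 - <<'E'
from h import *
for n in("scene","top"):
    im=cv2.imread(f"pics/{n}0.png"); hsv=cv2.cvtColor(im,cv2.COLOR_BGR2HSV)
    p=(200,300) if n=="scene" else (400,120)
    print(n,hsv[p[1],p[0]])
    m=cv2.inRange(hsv,(15,20,190),(40,90,255))
    cs,_=cv2.findContours(m,cv2.RETR_EXTERNAL,cv2.CHAIN_APPROX_NONE)
    c=max(cs,key=cv2.contourArea); a=cv2.approxPolyDP(cv2.convexHull(c),6,True)[:,0]
    print(n,cv2.contourArea(c),[(q.tolist(),np.round(onz(n,q,.158)[:2],4).tolist()) for q in a])
s=cv2.imread("pics/scene0.png")[140:204,262:328]; t=cv2.imread("pics/top0.png")[155:235,165:240]
hd=cv2.imread("pics/top0.png")[150:200,350:425]
r=lambda i,k:cv2.resize(i,None,fx=k,fy=k,interpolation=cv2.INTER_CUBIC)
C=np.zeros((590,790,3),np.uint8)
a=r(s,6);b=r(t,5);h=r(hd,4)
C[:a.shape[0],:a.shape[1]]=a;C[:b.shape[0],400:400+b.shape[1]]=b;C[390:590,:300]=h
cv2.imwrite("pics/crop1.png",C)
E
```

```text
scene [ 33  21 238]
scene 3756.0 [([219, 252], [0.6771, -0.1218]), ([235, 281], [0.7807, -0.138]), ([223, 312], [0.8306, -0.2178]), ([190, 338], [0.8298, -0.3278]), ([166, 340], [0.7932, -0.381]), ([146, 289], [0.637, -0.3534])]
top [ 30  30 231]
top 6371.0 [([363, 77], [0.9074, -0.1581]), ([443, 91], [0.8714, -0.3918]), ([434, 168], [0.6395, -0.3543]), ([351, 153], [0.6759, -0.1202])]
```

View pics/crop1.png

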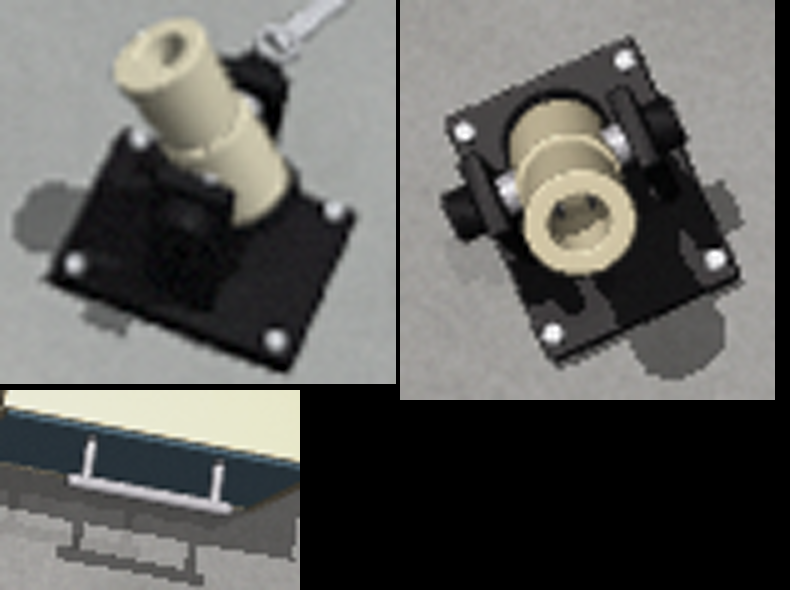

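Crop: the bore mouth shows as an ellipse centred at about top (200.6,199.0) and scene (288.4,149.1). The base bolts and corners are clear, and the handle bar runs from top (367,172) to (408,180).

```bash
cat >> h.py <<'E'
from scipy.spatial.transform import Rotation as Ro
np.set_printoptions(precision=4,suppress=True)
def go(P,R,base=None):
    """jog numbers to bring the grasp point to P with tool rotation R"""
    s=arm.sense(); R0=np.array(s["ee_rot"]); p0=np.array(s["tcp_pos"])
    tcp=np.array(P)-arm.tcp_to_grasp*R[:,2]
    d=R0.T@(tcp-p0)/.05; w=Ro.from_matrix(R0.T@R).as_rotvec(degrees=True)/5
    print("tcp",tcp,"d",d.round(3),"w",w.round(3)); return d,w
def down(yaw_y):
    y=np.array([np.cos(yaw_y),np.sin(yaw_y),0]); z=np.array([0,0,-1.]); return np.c_[np.cross(y,z),y,z]
E
python3 - <<'E'
from h import *
T=lambda u,v:(165+(u-400+.5)/5-.5,155+(v+.5)/5-.5)
S=lambda u,v:(262+(u+.5)/6-.5,140+(v+.5)/6-.5)
m,e=tri(S(161,57),T(580.5,222.5)); print("mouth tri",m,e)
bt=[(625,60),(464,131),(716,259),(552,333)]; bs=[(140,139),(333,210),(73,262),(275,340)]
# order: top list: A(up right) B(up left) C(low right) D(low left)
pt=np.array([onz("top",T(*b),.02) for b in bt]); ps=np.array([onz("scene",S(*b),.02) for b in bs])
print("bolts top\n",pt,"\nscene\n",ps, pt.mean(0),ps.mean(0))
for p in(pt,):
    x=(p[0]+p[1]-p[2]-p[3])/2; y=(p[1]+p[3]-p[0]-p[2])/2; print("yaw x",np.degrees(np.arctan2(x[1],x[0])),"yaw y",np.degrees(np.arctan2(y[1],y[0]))-90,np.linalg.norm(x),np.linalg.norm(y))
    c=p.mean(0)[:2]; print("c",c)
    v=m-np.r_[c,.12]; print("v",v,np.linalg.norm(v),"lean",np.arctan2(np.hypot(*v[:2]),v[2]),"dir",np.degrees(np.arctan2(-v[1],-v[0])))
A=onz("top",(367.1,172.4),.125);B=onz("top",(407.6,179.6),.125); print("bar",A,B,(A+B)/2,np.linalg.norm(A-B),np.degrees(np.arctan2((A-B)[1],(A-B)[0]))-90)
yaw=np.radians(-9); print("exp handle",np.array([.6577,-.2373])-.035*np.array([np.cos(yaw),np.sin(yaw)]))
H=(A+B)/2; go([H[0],H[1],.25],down(yaw)); go([H[0],H[1],.131],down(yaw)); print(arm.sense()["time_s"])
E
```

```text
mouth tri [0.5268 0.2929 0.1891] 0.00046700995527068645
bolts top
 [[0.6559 0.2963 0.02  ]
 [0.6069 0.3953 0.02  ]
 [0.5304 0.2331 0.02  ]
 [0.4813 0.3326 0.02  ]] 
scene
 [[0.4792 0.3328 0.02  ]
 [0.6029 0.395  0.02  ]
 [0.5263 0.2337 0.02  ]
 [0.6523 0.2965 0.02  ]] [0.5686 0.3143 0.02  ] [0.5652 0.3145 0.02  ]
yaw x 26.621949955729217 yaw y 26.295817701619896 0.14040243660181345 0.11069902185326652
c [0.5686 0.3143]
v [-0.0418 -0.0214  0.0691] 0.08357896741365117 lean 0.5969619689873569 dir 27.10743152532823
bar [ 0.6285 -0.1744  0.125 ] [ 0.6108 -0.2914  0.125 ] [ 0.6197 -0.2329  0.125 ] 0.1183417914437534 -8.6165968358236
exp handle [ 0.6231 -0.2318]
tcp [ 0.6197 -0.2329  0.4092] d [-13.191  -9.357  -0.091] w [-0.014  0.008 14.692]
tcp [ 0.6197 -0.2329  0.2902] d [-13.191  -9.354   2.289] w [-0.014  0.008 14.692]
0.1
```

```bash
python3 -m jog '[[0.55,-13.19,-9.36,-0.1,0,0,14.7],[0.55,-13.19,-9.36,-0.1,0,0,14.7],[0.55,-13.19,-9.36,-0.1,0,0,14.7],[0.55,-13.19,-9.36,-0.1,0,0,14.7],[0.55,-13.19,-9.36,-0.1,0,0,14.7],[0.55,-13.19,-9.36,-0.1,0,0,14.7],[0.55,-13.19,-9.36,-0.1,0,0,14.7],[0.55,-13.19,-9.36,-0.1,0,0,14.7],[0.55,-13.19,-9.36,-0.1,0,0,14.7],[0.55,-13.19,-9.36,-0.1,0,0,14.7]]'; python3 -m jog '[[0.55,0,0,0,0,0,0]]' ; python3 - <<'E'
from h import *
go([.621,-.2325,.25],down(np.radians(-9)));print(arm.sense()["width"])
E
```

```text
time_s: 1.35
tcp_pos: [0.5309, -0.0744, 0.4083]
ee_rot: [[0.157, 0.988, -0.0], [0.988, -0.157, 0.0], [0.0, -0.0, -1.0]]
contact_force: [0.9, 0.5, -0.2]
width: 0.0207
grasp_force: 0.0
time_s: 1.48
tcp_pos: [0.5315, -0.076, 0.4074]
ee_rot: [[0.162, 0.987, -0.001], [0.987, -0.162, -0.0], [-0.001, -0.001, -1.0]]
contact_force: [-0.3, 0.2, -0.2]
width: 0.0201
grasp_force: 0.0
tcp [ 0.621  -0.2325  0.4092] d [-2.798  2.274 -0.035] w [-0.008  0.006 -0.066]
0.020066383324671692
```

```bash
python3 -m jog '[[0.55,-2.8,2.27,0,0,0,0],[0.55,-2.8,2.27,0,0,0,0],[0.55,-2.8,2.27,0,0,0,0],[0.55,-2.8,2.27,0,0,0,0],[0.55,-2.8,2.27,0.9,0,0,0],[0.55,-2.8,2.27,0.9,0,0,0],[0.55,-2.8,2.27,0.9,0,0,0]]'; python3 - <<'E'
from h import *
go([.621,-.2325,.131],down(np.radians(-9)))
for n in("top","scene"):
    cv2.imwrite(f"pics/{n}1.png",arm.snapshot(n))
a=cv2.imread("pics/top1.png")[120:220,340:460];b=cv2.imread("pics/scene1.png")[200:300,130:250]
cv2.imwrite("pics/c2.png",cv2.resize(np.hstack([a,b]),None,fx=3.3,fy=3.3,interpolation=cv2.INTER_CUBIC))
E
```

```text
time_s: 2.35
tcp_pos: [0.6205, -0.2275, 0.3652]
ee_rot: [[0.156, 0.988, 0.001], [0.988, -0.156, -0.0], [-0.0, 0.001, -1.0]]
contact_force: [1.4, -0.8, -0.1]
width: 0.0209
grasp_force: 0.0
tcp [ 0.621  -0.2325  0.2902] d [-0.098  0.024  1.499] w [0.014 0.001 0.005]
```

View pics/c2.png

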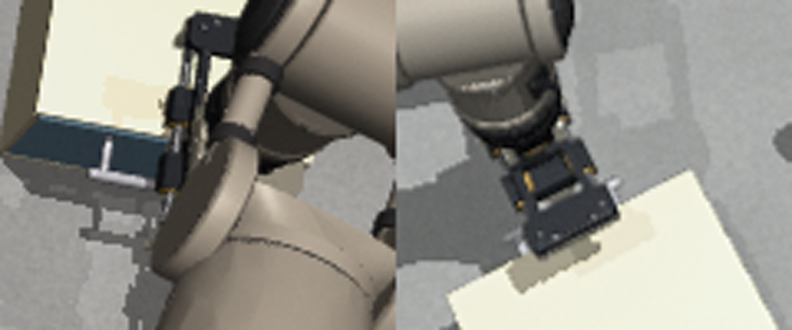

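The gripper hovers over the bar's middle; the bar ends show either side of the gripper in the scene half. Next I descend carefully.

```bash
python3 -m jog '[[0.55,-0.05,0.02,0.4,0,0,0],[0.55,-0.05,0.02,0.7,0,0,0],[0.55,-0.05,0.02,0.9,0,0,0]]'; python3 -m jog '[[0.55,0,0,0.2,0,0,0],[0.55,0,0,0.4,0,0,0],[0.55,0,0,0.55,0,0,0],[0.55,0,0,0.58,0,0,0]]';  python3 -m jog '[[0.9,0,0,0,0,0,0],[0.9,0,0,0,0,0,0],[0.9,0,0,0,0,0,0],[0.9,0,0,0,0,0,0]]'
```

```text
time_s: 2.82
tcp_pos: [0.6209, -0.2309, 0.3183]
ee_rot: [[0.157, 0.988, 0.0], [0.988, -0.157, 0.0], [0.0, -0.0, -1.0]]
contact_force: [-0.6, 0.6, -0.1]
width: 0.0206
grasp_force: 0.0
time_s: 3.32
tcp_pos: [0.6209, -0.2311, 0.2889]
ee_rot: [[0.157, 0.988, -0.001], [0.988, -0.157, 0.001], [0.0, -0.001, -1.0]]
contact_force: [-0.3, 0.1, -0.1]
width: 0.0204
grasp_force: 0.0
time_s: 3.82
tcp_pos: [0.6205, -0.2311, 0.2898]
ee_rot: [[0.157, 0.988, -0.001], [0.988, -0.157, 0.0], [0.0, -0.001, -1.0]]
contact_force: [-4.6, 0.5, 1.5]
width: 0.0096
grasp_force: 30.0
```

```bash
python3 -m jog '[[0.9,0,-0.2,0,0,0,0],[0.9,0,-0.5,0,0,0,0],[0.9,0,-0.85,0,0,0,0],[0.9,0,-1.2,0,0,0,0],[0.9,0,-1.6,0,0,0,0],[0.9,0,-2,0,0,0,0],[0.9,0,-2.4,0,0,0,0],[0.9,0,-2.75,0,0,0,0],[0.9,0,-3,0,0,0,0],[0.9,0,-3.1,0,0,0,0]]';  python3 -m jog '[[0.9,0,0,0,0,0,0],[0.55,0,0,0,0,0,0],[0.55,0,0,0,0,0,0]]'; python3 -m jog '[[0.55,0,0,-0.4,0,0,0],[0.55,0,0,-1.2,0,0,0],[0.55,0,0,-2.2,0,0,0],[0.55,0,0,-2.6,0,0,0]]'
```

```text
time_s: 5.08
tcp_pos: [0.4675, -0.2064, 0.2898]
ee_rot: [[0.158, 0.988, 0.001], [0.988, -0.158, 0.001], [0.001, 0.001, -1.0]]
contact_force: [3.4, 2.7, -1.9]
width: 0.0099
grasp_force: 30.0
time_s: 5.45
tcp_pos: [0.4682, -0.2072, 0.2896]
ee_rot: [[0.157, 0.988, 0.001], [0.988, -0.157, -0.001], [-0.001, 0.001, -1.0]]
contact_force: [0.0, -0.2, -0.6]
width: 0.02
grasp_force: 0.0
time_s: 5.95
tcp_pos: [0.4683, -0.2072, 0.4226]
ee_rot: [[0.157, 0.988, 0.004], [0.988, -0.157, -0.003], [-0.003, 0.005, -1.0]]
contact_force: [0.3, 0.3, -1.1]
width: 0.0207
grasp_force: 0.0
```

```bash
python3 -m jog '[[-1,7,-1.5,-0.5,0,0,0],[-1,7,-1.5,-0.5,0,0,0],[-1,7,-1.5,-0.5,0,0,0],[-1,7,-1.5,-0.5,0,0,0],[-1,7,-1.5,-0.5,0,0,0],[-1,7,-1.5,-0.5,0,0,0],[-1,7,-1.5,-0.5,0,0,0]]'; python3 - <<'E'
from h import *
for n in("top","scene"):
    cv2.imwrite(f"pics/{n}2.png",arm.snapshot(n))
H=np.array([.4683,-.2072]); x=np.array([.988,-.157]);y=np.array([.157,.988])
C=np.full((600,800,3),0,np.uint8); 
for i,n in enumerate(("top","scene")):
    P=[np.r_[H+.105*x+s*.05*y,.12] for s in(1,-1)]
    q=[proj(n,p) for p in P]; print(n,q)
    c=((q[0]+q[1])/2).astype(int); im=cv2.imread(f"pics/{n}2.png")[c[1]-40:c[1]+40,c[0]-30:c[0]+36]
    im=cv2.resize(im,None,fx=6,fy=6,interpolation=cv2.INTER_CUBIC); print(c); C[:480,i*400:i*400+396]=im
cv2.imwrite("pics/c3.png",C[:480])
E
```

```text
time_s: 6.82
tcp_pos: [0.4486, 0.1531, 0.4448]
ee_rot: [[0.152, 0.988, 0.001], [0.988, -0.152, 0.0], [0.001, 0.001, -1.0]]
contact_force: [0.3, 0.0, 0.7]
width: 0.0859
grasp_force: 0.0
top [array([366.8841, 189.2168]), array([401.1798, 195.5942])]
[384 192]
scene [array([189.2295, 243.9583]), array([160.0594, 258.6324])]
[174 251]
```

View pics/c3.png

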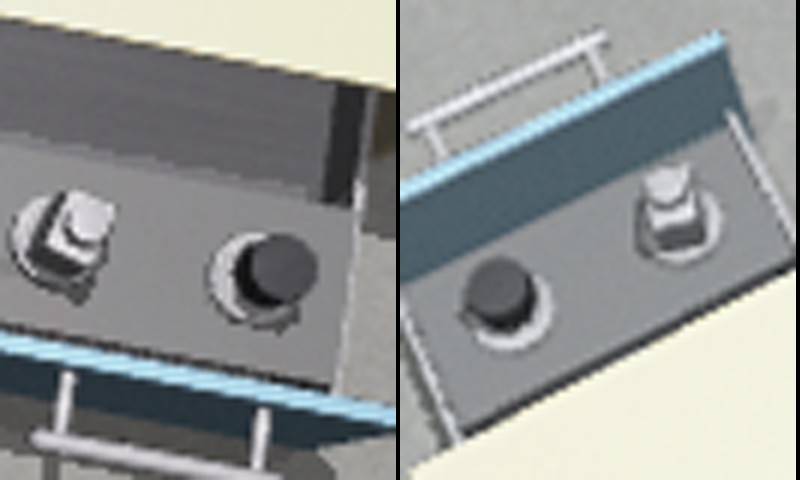

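In this crop the arbor stands in the left hole (nose at about top (368.9,186.9), scene (188.1,241.1)), and the gauge with the dark knob in the right one. To read the flats I zoom in on the arbor.

```bash
python3 - <<'E'
from h import *
m,e=tri((188.1,241.1),(368.9,186.9)); print("nose",m,e, onz("top",(368.9,186.9),.136),onz("scene",(188.1,241.1),.136))
C=np.zeros((500,800,3),np.uint8)
for i,(n,u,v) in enumerate((("top",354,174),("scene",175,230))):
    im=cv2.imread(f"pics/{n}2.png")[v:v+30,u:u+24]
    im=cv2.resize(im,None,fx=16,fy=16,interpolation=cv2.INTER_CUBIC); C[:480,i*400:i*400+384]=im
cv2.imwrite("pics/c4.png",C[:480])
E
```

```text
nose [ 0.5816 -0.1737  0.1455] 0.0018868465674801826 [ 0.5839 -0.1756  0.136 ] [ 0.5767 -0.1734  0.136 ]
```

View pics/c4.png

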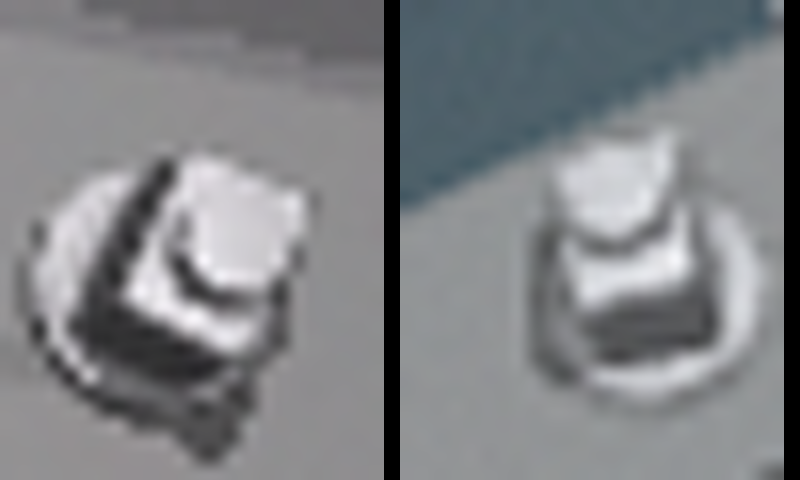

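```bash
python3 - <<'E'
from h import *
t=lambda u,v:(354+(u+.5)/16-.5,174+(v+.5)/16-.5)
s=lambda u,v:(175+(u-400+.5)/16-.5,230+(v+.5)/16-.5)
def sh(n,f,L,z):
    P=[onz(n,f(*q),z)[:2] for q in L]
    for a,b in zip(P,P[1:]): print(n,a,b,"len",np.linalg.norm(b-a)*1e3,"dir",np.degrees(np.arctan2(*(b-a)[::-1]))%180)
sh("top",t,[(170,157),(127,300),(240,350)],.124)
sh("top",t,[(235,242)],.136)
sh("scene",s,[(565,235),(585,308),(695,288),(680,205)],.124)
for n,f in(("top",t),("scene",s)):
  # axis candidates: hole expected
  H=np.array([.4683,-.2072]); x=np.array([.988,-.157]);y=np.array([.157,.988]);c=H+.105*x+.05*y
  print(n,c,[((proj(n,np.r_[c,z])+.5-np.array([354,174] if n=="top" else [150,230]))*16).round() for z in(.084,.124,.136)])
E
```

```text
top [ 0.5962 -0.1656] [ 0.5697 -0.1574] len 27.648481659963103 dir 162.77413561873607
top [ 0.5697 -0.1574] [ 0.5613 -0.1776] len 21.895188017177325 dir 67.17634871306494
scene [ 0.5736 -0.1862] [ 0.5894 -0.1916] len 16.64224980984509 dir 160.9790124696013
scene [ 0.5894 -0.1916] [ 0.5995 -0.1722] len 21.919953919024323 dir 62.36760036639817
scene [ 0.5995 -0.1722] [ 0.5827 -0.1646] len 18.501454642514613 dir 155.898421904159
top [ 0.5799 -0.1743] [array([160., 284.]), array([220., 248.]), array([239., 236.])]
scene [ 0.5799 -0.1743] [array([663., 300.]), array([632., 224.]), array([623., 200.])]
```

The straight flat edges read 22 mm long in both views, at 62–67°. So the closing axis is about -23°, and the arbor sits at about (0.581, -0.1745).

```bash
python3 - <<'E'
from h import *
go([.581,-.1745,.19],down(np.radians(-23)))
E
```

```text
tcp [ 0.581  -0.1745  0.3492] d [-6.011  3.622  1.91 ] w [0.004 0.007 2.806]
```

```bash
python3 -m jog '[[-0.22,-6.01,3.62,1,0,0,2.8],[-0.22,-6.01,3.62,1,0,0,2.8],[-0.22,-6.01,3.62,1,0,0,2.8],[-0.22,-6.01,3.62,1,0,0,2.8],[-0.22,-6.01,3.62,1,0,0,2.8],[-0.22,-6.01,3.62,1,0,0,2.8],[-0.22,-6.01,3.62,1.9,0,0,2.8],[-0.22,-6.01,3.62,1.9,0,0,2.8],[-0.22,-6.01,3.62,1.9,0,0,2.8]]'; python3 - <<'E'
from h import *
go([.581,-.1745,.115],down(np.radians(-23)))
E
```

```text
time_s: 8.05
tcp_pos: [0.5803, -0.1753, 0.3509]
ee_rot: [[0.392, 0.92, 0.001], [0.92, -0.392, -0.001], [-0.0, 0.001, -1.0]]
contact_force: [-0.5, -0.1, 1.0]
width: 0.056
grasp_force: 0.0
tcp [ 0.581  -0.1745  0.2742] d [0.02  0.005 1.534] w [ 0.015  0.001 -0.018]
```

```bash
python3 -m jog '[[-0.22,0,0,0.5,0,0,0],[-0.22,0,0,0.9,0,0,0],[-0.22,0,0,1.2,0,0,0],[-0.22,0,0,1.4,0,0,0],[-0.22,0,0,1.5,0,0,0],[-0.22,0,0,1.5,0,0,0]]'; python3 -m jog '[[0.3,0,0,0,0,0,0],[0.6,0,0,0,0,0,0],[0.8,0,0,0,0,0,0],[0.8,0,0,0,0,0,0],[0.8,0,0,0,0,0,0]]'; python3 - <<'E'
from h import *
print(arm.sense()["ft_torque"],arm.sense()["width"])
E
```

```text
time_s: 8.8
tcp_pos: [0.5804, -0.1745, 0.2747]
ee_rot: [[0.391, 0.92, 0.0], [0.92, -0.391, -0.0], [0.0, 0.0, -1.0]]
contact_force: [-0.3, 0.9, -0.1]
width: 0.0561
grasp_force: 0.0
time_s: 9.43
tcp_pos: [0.5803, -0.1745, 0.2749]
ee_rot: [[0.391, 0.92, -0.0], [0.92, -0.391, 0.0], [0.0, -0.0, -1.0]]
contact_force: [-1.2, 1.3, 4.0]
width: 0.0336
grasp_force: 29.9
[ 0.1149  0.6138 -0.0555] 0.033641616756835475
```

The width of 33.6 mm means I have the 34 mm direction, so the flats lie the other way. I release, turn 90° and re-grip, which also lets the grip go lower.

```bash
python3 -m jog '[[-0.22,0,0,0,0,0,0],[-0.22,0,0,0,0,0,0],[-0.22,0,0,0,0,0,0],[-0.22,0,0,-0.8,0,0,0],[-0.22,0,0,-1.5,0,0,0],[-0.22,0,0,-1.5,0,0,0]]'; python3 -m jog '[[-0.22,0,0,0,0,0,-18],[-0.22,0,0,0,0,0,-18],[-0.22,0,0,0,0,0,-18],[-0.22,0,0,0,0,0,-18],[-0.22,0,0,0,0,0,-18],[-0.22,0,0,0,0,0,-18],[-0.22,0,0,0,0,0,-18],[-0.22,0,0,0,0,0,-18],[-0.22,0,0,0,0,0,-18],[-0.22,0,0,0,0,0,-18]]';python3 - <<'E'
from h import *
go([.5803,-.1745,.107],down(np.radians(67)));print(arm.sense()["joints"])
E
```

```text
time_s: 10.18
tcp_pos: [0.5809, -0.1747, 0.3527]
ee_rot: [[0.391, 0.92, 0.006], [0.92, -0.391, -0.002], [0.0, 0.006, -1.0]]
contact_force: [0.0, 0.2, -1.3]
width: 0.0558
grasp_force: 0.0
time_s: 11.42
tcp_pos: [0.5802, -0.1745, 0.3484]
ee_rot: [[-0.92, 0.392, -0.002], [0.392, 0.92, 0.001], [0.002, 0.0, -1.0]]
contact_force: [-0.1, -0.1, 1.3]
width: 0.0559
grasp_force: 0.0
tcp [ 0.5803 -0.1745  0.2662] d [-0.004  0.001  1.645] w [ 0.001 -0.02  -0.018]
[-23.9854  30.7101  78.6301   0.0059  70.7599 -90.899 ]
```

```bash
python3 -m jog '[[-0.22,0,0,0.5,0,0,0],[-0.22,0,0,0.9,0,0,0],[-0.22,0,0,1.2,0,0,0],[-0.22,0,0,1.5,0,0,0],[-0.22,0,0,1.64,0,0,0],[-0.22,0,0,1.64,0,0,0]]'; python3 -m jog '[[0.3,0,0,0,0,0,0],[0.6,0,0,0,0,0,0],[0.8,0,0,0,0,0,0],[0.8,0,0,0,0,0,0],[0.8,0,0,0,0,0,0]]'; python3 - <<'E'
from h import *
print(arm.sense()["ft_torque"],arm.sense()["width"])
E
```

```text
time_s: 12.18
tcp_pos: [0.5803, -0.1745, 0.2672]
ee_rot: [[-0.92, 0.392, -0.001], [0.392, 0.92, 0.0], [0.001, 0.0, -1.0]]
contact_force: [-1.0, 0.5, 0.7]
width: 0.0556
grasp_force: 0.0
time_s: 12.8
tcp_pos: [0.5804, -0.1746, 0.2679]
ee_rot: [[-0.92, 0.391, 0.001], [0.391, 0.92, -0.0], [-0.001, 0.0, -1.0]]
contact_force: [-0.3, -0.2, 2.6]
width: 0.026
grasp_force: 29.9
[-0.0609  0.0143  0.03  ] 0.02598757124441626
```

The flats are gripped: width 26.0 mm, grasp at 86.6 mm up the arbor. Next: lift, then compute the standoff at the mouth.

```bash
cat >> h.py <<'E'
OFF=.2458  # arbor origin below TCP
def mouth_pose(phi,h,lean=.59,yaw=26.6,M=(.5268,.2929,.190)):
    """TCP pos/rot with arbor origin h above the mouth plane, tang phi deg about mouth z from mouth x"""
    B=(Ro.from_euler('z',yaw,degrees=True)*Ro.from_euler('y',-lean)).as_matrix()
    R=B@Ro.from_euler('z',phi,degrees=True).as_matrix()@np.diag([-1,1,-1.])
    return np.array(M)+B[:,2]*(h+OFF),R,B
def gom(phi,h,**k):
    p,R,B=mouth_pose(phi,h,**k); return go(p+arm.tcp_to_grasp*R[:,2],R)
E
python3 -m jog '[[0.8,0,0,-0.4,0,0,0],[0.8,0,0,-1,0,0,0],[0.8,0,0,-1.8,0,0,0],[0.8,0,0,-2.8,0,0,0],[0.8,0,0,-3.64,0,0,0],[0.8,0,0,-3.64,0,0,0],[0.8,0,0,-3.64,0,0,0]]'; python3 - <<'E'
from h import *
s=arm.sense();print(s["contact_force"],s["ft_torque"])
for f in(-56,0,56): gom(f,.03)
E
```

```text
time_s: 13.68
tcp_pos: [0.5801, -0.1744, 0.4469]
ee_rot: [[-0.92, 0.391, -0.004], [0.391, 0.92, 0.002], [0.005, 0.0, -1.0]]
contact_force: [-0.5, 0.2, -6.1]
width: 0.0259
grasp_force: 29.9
[-0.5169  0.1747 -6.0532] [-0.0059 -0.033  -0.0024]
tcp [0.3896 0.2242 0.4192] d [6.624 5.845 0.585] w [-5.391 -4.139  1.222]
tcp [0.3896 0.2242 0.4192] d [6.624 5.845 0.585] w [-2.903 -6.376 -9.64 ]
tcp [0.3896 0.2242 0.4192] d [6.624 5.845 0.585] w [  0.48   -7.817 -20.44 ]
```

```bash
python3 -m jog '[[0.8,6.62,5.85,0.3,-5.4,-4.14,1.22],[0.8,6.62,5.85,0.3,-5.4,-4.14,1.22],[0.8,6.62,5.85,0.3,-5.4,-4.14,1.22],[0.8,6.62,5.85,0.3,-5.4,-4.14,1.22],[0.8,6.62,5.85,0.3,-5.4,-4.14,1.22],[0.8,6.62,5.85,0.3,-5.4,-4.14,1.22],[0.8,6.62,5.85,0.3,-5.4,-4.14,1.22],[0.8,6.62,5.85,0.58,-5.4,-4.14,1.22],[0.8,6.62,5.85,0.58,-5.4,-4.14,1.22],[0.8,6.62,5.85,0.58,-5.4,-4.14,1.22]]'; python3 - <<'E'
from h import *
s=arm.sense();print(s["joints"],s["contact_force"])
gom(-56,.03)
for n in("top","scene"):
    cv2.imwrite(f"pics/{n}3.png",arm.snapshot(n))
p,R,B=mouth_pose(-56,.03)
C=np.zeros((500,800,3),np.uint8)
for i,n in enumerate(("top","scene")):
    c=proj(n,p-R[:,2]*0+R[:,2]*.22).astype(int); im=cv2.imread(f"pics/{n}3.png")[c[1]-35:c[1]+35,c[0]-33:c[0]+33]
    im=cv2.resize(im,None,fx=6,fy=6,interpolation=cv2.INTER_CUBIC);C[:420,i*400:i*400+396]=im
    print(n,c,(proj(n,p+R[:,2]*.2458)+.5-c+[33,35])*6,"mouth",(proj(n,[.5268,.2929,.190])+.5-c+[33,35])*6)
cv2.imwrite("pics/c5.png",C[:420])
E
```

```text
time_s: 14.92
tcp_pos: [0.3905, 0.2235, 0.4196]
ee_rot: [[-0.786, 0.365, 0.499], [0.533, 0.809, 0.247], [-0.314, 0.46, -0.83]]
contact_force: [0.4, -0.1, -4.9]
width: 0.0259
grasp_force: 30.0
[ 18.6716   3.7833 109.3778   7.7013  33.4602 -47.0842] [ 0.3573 -0.0625 -4.9276]
tcp [0.3896 0.2242 0.4192] d [0.023 0.001 0.002] w [-0.011  0.034  0.01 ]
top [202 207] [200.4473 191.761 ] mouth [193.3998 165.6328]
scene [281 137] [222.8197 248.6285] mouth [245.9611 284.5115]
```

View pics/c5.png

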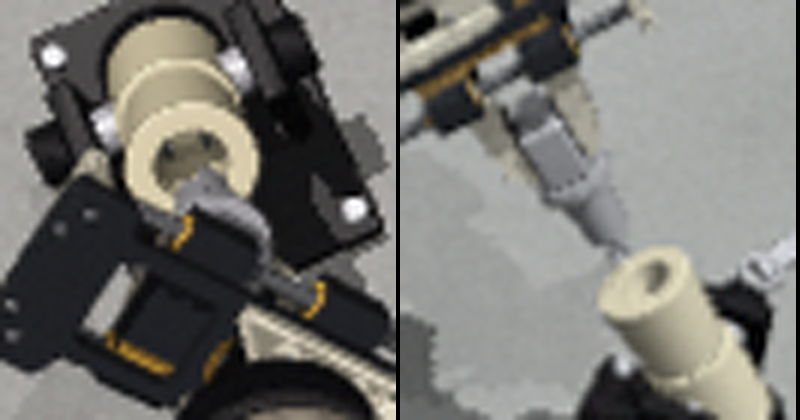

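The tang points at the mouth in both views: scene tip (628,258) and mouth (648,282). Before entering I check the mouth's centre with an ellipse fit.

```bash
python3 - <<'E'
from h import *
B=mouth_pose(0,0)[2]
for n in("top","scene"):
    im=cv2.imread(f"pics/{n}0.png"); k=8
    p=proj(n,[.5268,.2929,.19]); c=p.astype(int); w=16
    im=cv2.resize(im[c[1]-w:c[1]+w,c[0]-w:c[0]+w],None,fx=k,fy=k,interpolation=cv2.INTER_CUBIC)
    g=im[:,:,1].astype(float); 
    hsv=cv2.cvtColor(im,cv2.COLOR_BGR2HSV); cream=(hsv[:,:,1]>25)&(hsv[:,:,2]>100)&(abs(hsv[:,:,0].astype(int)-23)<14)
    v=g[cream]; t=cv2.threshold(v.astype(np.uint8).reshape(-1,1),0,255,cv2.THRESH_OTSU)[0]
    m=((g>t)&cream).astype(np.uint8)*255
    cs,h=cv2.findContours(m,cv2.RETR_CCOMP,cv2.CHAIN_APPROX_NONE)
    for j,q in enumerate(cs):
        if cv2.contourArea(q)>800:
            (x,y),ax,an=cv2.fitEllipse(cv2.convexHull(q)); print(n,t,"hole" if h[0][j][3]>=0 else "outer",(x+.5)/k-.5+c[0]-w,(y+.5)/k-.5+c[1]-w,np.array(ax)/k,an)
    cv2.imwrite(f"pics/m_{n}.png",np.hstack([im,cv2.merge([m]*3)]))
    # predicted ellipse sizes
    for r in(.0305,.01675):
        P=np.array([proj(n,np.array([.5268,.2929,.19])+r*(B[:,0]*np.cos(a)+B[:,1]*np.sin(a))) for a in np.linspace(0,6.2,60)],np.float32)
        print(" pred",p,cv2.fitEllipse(P))
a=cv2.imread("pics/m_top.png");b=cv2.imread("pics/m_scene.png");cv2.imwrite("pics/m.png",np.vstack([a,b]))
E
```

```text
top 166.0 outer 200.23313903808594 198.64288139343262 [20.8402 21.8685] 91.5620346069336
top 166.0 hole 200.2311954498291 198.72482681274414 [11.7503 13.917 ] 71.23110961914062
top 166.0 outer 193.60794639587402 184.4087986946106 [ 8.8848 21.0784] 26.757652282714844
 pred [200.7333 199.1055] ((200.65037536621094, 198.99908447265625), (20.911052703857422, 23.011281967163086), 75.74797058105469)
 pred [200.7333 199.1055] ((200.70828247070312, 199.07337951660156), (11.482733726501465, 12.636533737182617), 75.7364273071289)
scene 161.0 outer 292.9455509185791 153.81661224365234 [20.1236 25.245 ] 122.05371856689453
scene 161.0 hole 290.061731338501 147.60407257080078 [4.7903 6.1719] 31.141218185424805
 pred [288.4935 148.9186] ((288.563232421875, 148.9801788330078), (9.496052742004395, 17.24100685119629), 56.59061813354492)
 pred [288.4935 148.9186] ((288.5145263671875, 148.93714904785156), (5.213725566864014, 9.467196464538574), 56.5889778137207)
```

View pics/m.png

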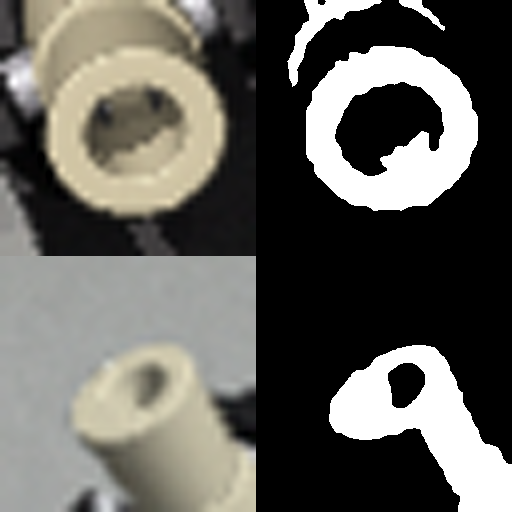

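The mouth ring is clean in the top view, centred at (200.25,198.7), and at about (288.4,148.7) in the scene view. That shifts the estimate by about 1 mm.

```bash
python3 - <<'E'
from h import *
print(tri((288.35,148.7),(200.3,198.8)))
for h in(.03,.0): gom(-56,h,M=(.5278,.2938,.190))
E
```

```text
(array([0.5269, 0.2931, 0.1915]), np.float64(0.0017528883958235256))
tcp [0.3906 0.2251 0.4192] d [0.031 0.016 0.028] w [0.005 0.054 0.002]
tcp [0.4055 0.2326 0.3942] d [0.034 0.016 0.628] w [0.005 0.054 0.002]
```

```bash
python3 - <<'E'
from h import *
gom(-56,-.010,M=(.527,.293,.1908))
E
python3 -m jog '[[0.8,0.02,0.01,0.2,0,0.03,0],[0.8,0.02,0.01,0.4,0,0.03,0],[0.8,0.02,0.01,0.6,0,0.03,0],[0.8,0.02,0.01,0.8,0,0.03,0],[0.8,0.02,0.01,0.8,0,0.03,0]]'; python3 - <<'E'
from h import *
s=arm.sense();print(s["contact_force"],s["ft_torque"], s["ee_rot"].T@s["contact_force"],s["ee_rot"].T@s["ft_torque"])
gom(-56,-.010,M=(.527,.293,.1908))
E
```

```text
tcp [0.4097 0.2343 0.3867] d [0.034 0.005 0.803] w [0.005 0.054 0.002]
time_s: 15.65
tcp_pos: [0.4099, 0.2352, 0.3863]
ee_rot: [[-0.787, 0.364, 0.498], [0.532, 0.809, 0.249], [-0.312, 0.461, -0.831]]
contact_force: [-0.4, 0.3, -4.6]
width: 0.026
grasp_force: 30.0
[-0.4185  0.2984 -4.5686] [-0.4436  0.8401 -0.008 ] [ 1.9141 -2.0154  3.6621] [ 0.7984  0.5149 -0.0048]
tcp [0.4097 0.2343 0.3867] d [-0.009 -0.012 -0.014] w [0.    0.001 0.022]
```

```bash
python3 -m jog '[[0.8,-0.01,-0.01,0.1,0,0,0],[0.8,-0.01,-0.01,0.2,0,0,0],[0.8,-0.01,-0.01,0.3,0,0,0],[0.8,-0.01,-0.01,0.38,0,0,0],[0.8,-0.01,-0.01,0.38,0,0,0]]'; python3 - <<'E'
from h import *
s=arm.sense();print(s["ee_rot"].T@s["contact_force"],s["ee_rot"].T@s["ft_torque"])
gom(-56,-.030,M=(.527,.293,.1908))
E
```

```text
time_s: 16.27
tcp_pos: [0.4194, 0.2392, 0.3712]
ee_rot: [[-0.787, 0.363, 0.499], [0.532, 0.809, 0.249], [-0.313, 0.462, -0.83]]
contact_force: [-0.2, -0.1, -5.8]
width: 0.0256
grasp_force: 30.0
[ 1.9378 -2.8274  4.6398] [ 0.7792  0.5206 -0.0128]
tcp [0.4196 0.2392 0.3701] d [ 0.004 -0.007  0.02 ] w [0.013 0.012 0.023]
```

```bash
python3 -m jog '[[0.8,0,0,0.05,0,0,0],[0.8,0,0,0.1,0,0,0],[0.8,0,0,0.15,0,0,0],[0.8,0,0,0.18,0,0,0],[0.8,0,0,0.18,0,0,0]]'; cat > s.py <<'E'
from h import *
s=arm.sense();print("F",s["ee_rot"].T@s["contact_force"],"T",s["ee_rot"].T@s["ft_torque"],"w",s["width"],"J",s["joints"])
p,R,B=mouth_pose(0,0,M=(.527,.293,.1908))
r=B.T@(s["tcp_pos"]-[.527,.293,.1908]); print("tcp in mouth",r*1e3,"h mm",(r[2]-OFF)*1e3)
print("phi",np.degrees(np.arctan2(*(-(B.T@s["ee_rot"])[[1,0],0]))),"axis in mouth",(B.T@s["ee_rot"])[:,2])
E
python3 s.py
```

```text
time_s: 16.9
tcp_pos: [0.4239, 0.2414, 0.3639]
ee_rot: [[-0.787, 0.363, 0.499], [0.532, 0.809, 0.25], [-0.313, 0.462, -0.83]]
contact_force: [0.3, -0.4, -5.3]
width: 0.0261
grasp_force: 30.0
F [ 1.1909 -2.5883  4.4424] T [0.781  0.5031 0.0602] w 0.02611426185779387 J [ 19.4998  11.7907 109.759    9.3348  25.0285 -48.4867]
tcp in mouth [  0.5107  -0.0158 208.0041] h mm -37.79589964999455
phi -55.886497365445436 axis in mouth [ 0.0019 -0.0003 -1.    ]
```

```bash
python3 -m jog '[[0.8,0,0,0.03,0,0,0],[0.8,0,0,0.06,0,0,0],[0.8,0,0,0.06,0,0,0]]'; python3 s.py; python3 -m jog '[[0.8,0,0,0.03,0,0,0],[0.8,0,0,0.05,0,0,0],[0.8,0,0,0.05,0,0,0]]'; python3 s.py
```

```text
time_s: 17.27
tcp_pos: [0.4253, 0.2421, 0.3618]
ee_rot: [[-0.787, 0.363, 0.499], [0.532, 0.809, 0.25], [-0.313, 0.462, -0.83]]
contact_force: [-2.4, -0.3, -1.4]
width: 0.026
grasp_force: 30.0
F [ 2.1466 -1.712  -0.0807] T [0.9171 0.5939 0.026 ] w 0.026040366520397543 J [ 19.5299  12.11   109.7388   9.4152  24.7035 -48.5646]
tcp in mouth [  0.6183   0.0114 205.3968] h mm -40.403206117550994
phi -55.877041416068344 axis in mouth [ 0.0024 -0.0004 -1.    ]
time_s: 17.65
tcp_pos: [0.4257, 0.2423, 0.3614]
ee_rot: [[-0.786, 0.362, 0.501], [0.532, 0.809, 0.25], [-0.315, 0.463, -0.829]]
contact_force: [-18.3, -11.2, 17.6]
width: 0.0257
grasp_force: 30.0
F [  2.8575  -7.5594 -26.5238] T [ 2.0746  0.8232 -0.0281] w 0.025689115015473635 J [ 19.5391  12.1868 109.7364   9.4462  24.5461 -48.632 ]
tcp in mouth [  0.8101  -0.0003 204.7657] h mm -41.03434580415155
phi -55.835349188979414 axis in mouth [ 0.0038 -0.0006 -1.    ]
```

Contact with the driver's top is at h = -41.0 mm, exactly as specified. I ease off to a light push and start turning.

```bash
python3 -m jog '[[0.8,0,0,-0.015,0,0,0],[0.8,0,0,-0.015,0,0,-0.4],[0.8,0,0,-0.015,0,0,-0.8],[0.8,0,0,-0.015,0,0,-1.2],[0.8,0,0,-0.015,0,0,-1.6],[0.8,0,0,-0.015,0,0,-2]]'; python3 s.py;  python3 -m jog '[[0.8,0,0,0,0,0,-0.4],[0.8,0,0,0,0,0,-0.8],[0.8,0,0,0,0,0,-1.2],[0.8,0,0,0,0,0,-1.6],[0.8,0,0,0,0,0,-2]]'; python3 s.py
```

```text
time_s: 18.4
tcp_pos: [0.4257, 0.2423, 0.3615]
ee_rot: [[-0.837, 0.22, 0.501], [0.383, 0.889, 0.25], [-0.39, 0.401, -0.829]]
contact_force: [-12.6, -7.4, 10.8]
width: 0.026
grasp_force: 30.0
F [  3.4784  -4.9661 -17.1291] T [1.3127 0.9732 0.1583] w 0.025970277366808067 J [ 19.5347  12.1722 109.7297   9.4569  24.567  -58.6651]
tcp in mouth [  0.863   -0.0154 204.8995] h mm -40.90054841740076
phi -45.81426923679926 axis in mouth [ 0.0039 -0.0005 -1.    ]
time_s: 19.02
tcp_pos: [0.4259, 0.2423, 0.3615]
ee_rot: [[-0.863, 0.071, 0.501], [0.222, 0.942, 0.25], [-0.454, 0.327, -0.829]]
contact_force: [-11.0, -6.1, 8.3]
width: 0.0261
grasp_force: 30.0
F [  4.38    -3.7759 -13.8698] T [0.9213 1.1518 0.0922] w 0.026066726222706924 J [ 19.5385  12.1922 109.7175   9.4651  24.5478 -68.6678]
tcp in mouth [  0.9624  -0.0016 204.7589] h mm -41.04114334693604
phi -35.81625786297052 axis in mouth [ 0.0041 -0.0005 -1.    ]
```

```bash
for i in 1 2 3; do python3 -m jog '[[0.8,0,0,0,0,0,-0.4],[0.8,0,0,0,0,0,-0.8],[0.8,0,0,0,0,0,-1.2],[0.8,0,0,0,0,0,-1.6],[0.8,0,0,0,0,0,-2]]' >/dev/null; python3 s.py; done
```

```text
F [ 3.7068 -2.5963 -7.1428] T [0.4688 1.1769 0.0243] w 0.02602611854261961 J [ 19.5461  12.2336 109.7138   9.4766  24.5214 -78.6678]
tcp in mouth [  0.9461   0.0435 204.4236] h mm -41.376368654444526
phi -25.82299541346144 axis in mouth [ 0.0039 -0.0004 -1.    ]
F [ 3.1851 -0.6115  4.0218] T [0.2418 0.9245 0.0122] w 0.026242446435981576 J [ 19.5452  12.387  109.7362   9.4766  24.4838 -88.7296]
tcp in mouth [  0.4241  -0.0156 203.1015] h mm -42.698543251224855
phi -15.773789494337706 axis in mouth [ 0.0015 -0.0002 -1.    ]
F [2.5298 0.4279 5.4189] T [0.0126 0.8746 0.0644] w 0.02621877722334561 J [ 19.5464  12.3545 109.7306   9.469   24.485  -98.7422]
tcp in mouth [  0.5556  -0.0064 203.3832] h mm -42.416849430721605
phi -5.7506600693481404 axis in mouth [ 0.0021 -0.0004 -1.    ]
```

The tang dropped in around -16° (axial push vanished, h = -42.7 mm). I turn back slightly and advance gently.

```bash
python3 -m jog '[[0.8,0,0,0,0,0,0.4],[0.8,0,0,0,0,0,0.8],[0.8,0,0,0,0,0,1.2],[0.8,0,0,0,0,0,1.6],[0.8,0,0,0.02,0,0,1.6],[0.8,0,0,0.05,0,0,1.6],[0.8,0,0,0.05,0,0,1.6]]'; python3 s.py; python3 -m jog '[[0.8,0,0,0.03,0,0,0],[0.8,0,0,0.06,0,0,0],[0.8,0,0,0.06,0,0,0]]'; python3 s.py
```

```text
time_s: 21.78
tcp_pos: [0.4275, 0.2432, 0.3579]
ee_rot: [[-0.828, -0.257, 0.499], [-0.146, 0.957, 0.25], [-0.542, 0.134, -0.83]]
contact_force: [-0.2, 0.0, -5.5]
width: 0.0262
grasp_force: 30.0
F [ 3.1968 -0.672   4.4731] T [ 0.1836  0.8559 -0.0044] w 0.026171970425888102 J [ 19.5708  12.6778 109.7151   9.5483  24.1925 -90.6841]
tcp in mouth [  0.5104  -0.0059 200.7302] h mm -45.06977630930004
phi -13.881809588160818 axis in mouth [ 0.0018 -0.0003 -1.    ]
time_s: 22.15
tcp_pos: [0.429, 0.2439, 0.3554]
ee_rot: [[-0.828, -0.256, 0.499], [-0.146, 0.957, 0.25], [-0.542, 0.134, -0.83]]
contact_force: [-1.0, 0.4, -5.5]
width: 0.026
grasp_force: 30.0
F [ 3.7276 -0.096   4.2185] T [0.1369 0.8681 0.0252] w 0.026047539075308622 J [ 19.6003  13.0444 109.6922   9.6357  23.8491 -90.7603]
tcp in mouth [  0.5141  -0.0022 197.7321] h mm -48.06794595982849
phi -13.884170765725308 axis in mouth [ 0.0018 -0.0003 -1.    ]
```

```bash
python3 -m jog '[[0.8,0,0,0.03,0,0,0],[0.8,0,0,0.06,0,0,0],[0.8,0,0,0.06,0,0,0]]'; python3 s.py; python3 -m jog '[[0.8,0,0,0.02,0,0,0],[0.8,0,0,0.03,0,0,0],[0.8,0,0,0.03,0,0,0]]'; python3 s.py
```

```text
time_s: 22.52
tcp_pos: [0.4305, 0.2447, 0.3529]
ee_rot: [[-0.828, -0.256, 0.499], [-0.146, 0.957, 0.25], [-0.542, 0.134, -0.83]]
contact_force: [-0.9, 0.8, -4.7]
width: 0.0259
grasp_force: 30.0
F [3.1545 0.3199 3.6822] T [0.1619 0.8905 0.0008] w 0.025945061607041797 J [ 19.6282  13.4115 109.6678   9.729   23.5092 -90.8446]
tcp in mouth [  0.5034  -0.0052 194.7303] h mm -51.069721132727565
phi -13.885446113938265 axis in mouth [ 0.0018 -0.0003 -1.    ]
time_s: 22.9
tcp_pos: [0.4312, 0.245, 0.3517]
ee_rot: [[-0.828, -0.256, 0.499], [-0.146, 0.957, 0.25], [-0.542, 0.134, -0.83]]
contact_force: [0.1, -0.1, -5.5]
width: 0.0257
grasp_force: 30.0
F [ 2.9676 -0.8138  4.6108] T [0.114  0.9268 0.015 ] w 0.025749477697554583 J [ 19.6439  13.586  109.6563   9.7745  23.3491 -90.8862]
tcp in mouth [  0.4869   0.0172 193.304 ] h mm -52.496008329383336
phi -13.883434539633885 axis in mouth [ 0.0018 -0.0003 -1.    ]
```

```bash
python3 -m jog '[[0.8,0,0,0.015,0,0,0],[0.8,0,0,0.03,0,0,0],[0.8,0,0,0.03,0,0,0]]'; python3 s.py; python3 -m jog '[[0.8,0,0,0.01,0,0,0],[0.8,0,0,0.02,0,0,0],[0.8,0,0,0.02,0,0,0]]'; python3 s.py
```

```text
time_s: 23.28
tcp_pos: [0.4316, 0.2453, 0.3509]
ee_rot: [[-0.828, -0.257, 0.499], [-0.146, 0.957, 0.25], [-0.542, 0.134, -0.83]]
contact_force: [-6.1, -3.4, 0.2]
width: 0.026
grasp_force: 30.0
F [ 5.4226 -1.6176 -4.0899] T [0.2949 1.3381 0.073 ] w 0.02604492615784895 J [ 19.6528  13.6917 109.659    9.8142  23.2283 -90.9295]
tcp in mouth [  0.449    0.0294 192.4221] h mm -53.377899056483464
phi -13.8765109659569 axis in mouth [ 0.002  -0.0003 -1.    ]
time_s: 23.65
tcp_pos: [0.4316, 0.2453, 0.3509]
ee_rot: [[-0.827, -0.257, 0.499], [-0.146, 0.957, 0.25], [-0.542, 0.134, -0.83]]
contact_force: [-14.5, -8.3, 9.0]
width: 0.0262
grasp_force: 30.0
F [  8.3608  -3.0388 -16.7561] T [0.616  1.7865 0.035 ] w 0.026236556732424126 J [ 19.6529  13.6938 109.6744   9.8298  23.1918 -90.9583]
tcp in mouth [  0.3971   0.0333 192.3762] h mm -53.42384525859145
phi -13.863106389631175 axis in mouth [ 0.0023 -0.0003 -1.    ]
```

The collar meets the face (h = -53.4 mm, axial push about 20 N). Next I release, back out along the axis and look.

```bash
python3 -m jog '[[0.3,0,0,0,0,0,0],[-0.2,0,0,0,0,0,0],[-0.2,0,0,0,0,0,0],[-0.2,0,0,0,0,0,0]]'; python3 s.py; python3 -m jog '[[-0.2,0,0,-0.3,0,0,0],[-0.2,0,0,-0.8,0,0,0],[-0.2,0,0,-1.5,0,0,0],[-0.2,0,0,-2.3,0,0,0],[-0.2,0,0,-3.2,0,0,0],[-0.2,0,0,-3.2,0,0,0]]'; python3 -m jog '[[-0.2,2,-4,-1.5,0,0,0],[-0.2,2,-4,-1.5,0,0,0],[-0.2,2,-4,-1.5,0,0,0],[-0.2,2,-4,-1.5,0,0,0],[-0.2,2,-4,-1.5,0,0,0]]';  python3 - <<'E'
from h import *
C=np.zeros((420,800,3),np.uint8)
B=mouth_pose(0,0)[2]; M=np.array([.527,.293,.1908])
for i,n in enumerate(("top","scene")):
    I=arm.snapshot(n); cv2.imwrite(f"pics/{n}4.png",I)
    c=proj(n,M).astype(int); w=25
    im=cv2.resize(I[c[1]-w:c[1]+w,c[0]-w:c[0]+w],None,fx=8,fy=8,interpolation=cv2.INTER_CUBIC)
    C[:400,i*400:i*400+400]=im
    for h in(0,.008,.060): print(n,h,(proj(n,M+B[:,2]*h)+.5-c+w)*8)
cv2.imwrite("pics/c6.png",C)
E
```

```text
time_s: 24.15
tcp_pos: [0.4327, 0.2457, 0.3498]
ee_rot: [[-0.827, -0.257, 0.5], [-0.146, 0.957, 0.25], [-0.542, 0.134, -0.829]]
contact_force: [1.3, 1.1, -0.5]
width: 0.0541
grasp_force: 0.0
F [-1.0142  0.6116  1.3232] T [0.0584 0.3556 0.0402] w 0.054103841900407054 J [ 19.6663  13.8951 109.5991   9.8568  23.0459 -90.9595]
tcp in mouth [  0.8203  -0.0292 190.8423] h mm -54.95773490746528
phi -13.884158318397747 axis in mouth [ 0.0027 -0.0004 -1.    ]
time_s: 24.9
tcp_pos: [0.3513, 0.2052, 0.4863]
ee_rot: [[-0.824, -0.257, 0.506], [-0.145, 0.957, 0.251], [-0.549, 0.134, -0.825]]
contact_force: [-0.6, 0.4, 0.0]
width: 0.0553
grasp_force: 0.0
time_s: 25.52
tcp_pos: [0.283, -0.0217, 0.4633]
ee_rot: [[-0.829, -0.249, 0.501], [-0.14, 0.959, 0.246], [-0.541, 0.134, -0.83]]
contact_force: [-0.5, -0.1, 0.4]
width: 0.055
grasp_force: 0.0
top 0 [209.2572 211.8992]
top 0.008 [211.7121 221.0098]
top 0.06 [228.5505 283.5004]
scene 0 [208.5503 210.4025]
scene 0.008 [200.4047 197.7649]
scene 0.06 [145.9313 113.2512]
```

View pics/c6.png

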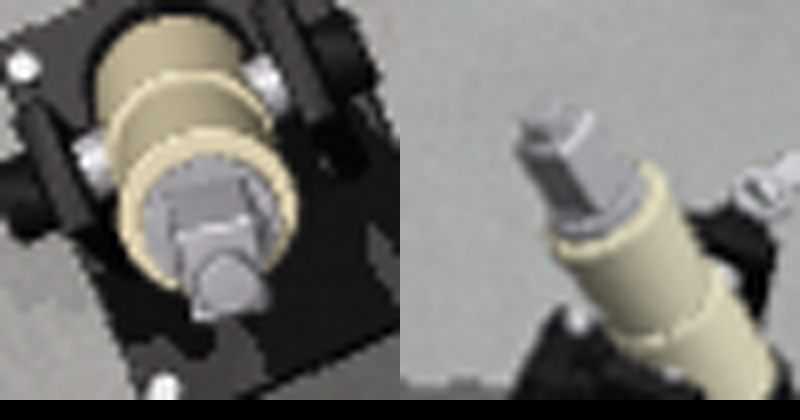

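Both views show the collar flat and centred on the spindle's face, with the nose at top (230,282), where I predicted it when seated. The gripper is clear, so I hand the job in.

```bash
python3 -c "
from bench import arm
print(arm.close_job())"
```

```text
the job is handed in; nothing more can be done
None
```

The job is handed in at about 25.6 s: the drawer is open, and the arbor sits with its tang in the driver slot and its collar on the spindle's face, released; no verdict came back, and I did not look at the gauge again after lifting the arbor out.

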